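# Snap the cigar tray onto its counter anchor and lock the hook

### The arm

A 6-joint arm with a two-finger parallel gripper is mounted at the origin on the work surface. World frame = base frame: x ahead of the robot, y to its left, z up, the work surface at z = 0. Lengths are in mm, angles in rad, forces in N, time in s.
With the tool pointing down it reaches from about 275 to 825 mm from the base axis. Payload 4.9 kg.
Tool frame: the origin (TCP) lies on the centre line of the jaws, within the pads' length; the fingertips stand 11 mm ahead of it and the grasp point (between the pads) lies 8 mm behind it (robot.tips_ahead is the distance from the TCP to the fingertips, in mm); z points along the fingers, y is the line along which they close (so a half turn about z gives the same grasp; the last joint's range is limited). The gripper opens to 85 mm and grips with 20 to 120 N. Pads are 22 mm wide; open, the fingers measure 114 mm over their backs; the gripper's body (76 mm by 85 mm) begins 54 mm behind the grasp point. The pads swing forward as they close: fully open they stand 13 mm farther back than shut.
Start: joints at [1.146, 0.326, -0.193, 1.052, 0, 1.437], TCP at [157.689, 526.928, 242.281] pointing down, gripper open.
Joint ranges: [-2.65, 2.65], [-0.97, 1.79], [-1.3, 1.35], [-1.93, 2.1], [-1.47, 1.37], [-3.14, 3.14]. Speed limits (rad/s): [2.57, 2.57, 3.14, 3.14, 3.14, 3.14].

### API

Orientations are given as a 3x3 rotation matrix whose columns are the frame's x, y, z axes.
In Python, from station import sensors, cams, ticket, robot gives the robot as it stands.
- The arm moves only by the shell command python3 -m creep 'ROWS' [FORCE]. ROWS is JSON, a list of rows, each a list of 3 entries, a list of its own where there are three numbers: the turn, a rotation vector about the world's x, y, z in degrees, then the shift along the world's x, y, z in mm, then the opening, from 0 (shut) to 1 (fully open). A call has 1 to 20 rows; each row is the pose to reach, as a shift and turn from the pose commanded when the call began; what a row does not reach only later rows make up. A row lasts 1/10 s, in which the tool goes at most 50 mm and 8.59 degrees, less where a joint would pass 70% of its speed; a pose out of reach is approached as far as the arm can. A call with a gripper value outside its range is refused whole. The fingers move at their own pace and stop on an object; FORCE is the grip in N (left out, the last holds). Time passes only in rows, so rows that repeat a pose let the fingers close. It gives the time, the measured TCP pose, the force, the opening and the grip force at its end, in the units of the state.
- sensors.sense(): the state, without advancing time (a new reading comes with each control period).
- cams.grab_frame(name): name is "scene" or "top" or "wrist"; returns a dict with "frame" (420x560x3 uint8, blue, green, red), "range_z" (420x560 float32, mm along the optical axis (not along the pixel's ray), 0 where there is no reading), "vertical_fov" (degrees; the focal length in pixels is half the picture's height over the tangent of half this angle, whatever the lens; pixels are square), "cx", "cy" (the principal point, pixels), "R" (3x3) and "t" (3): a world point X has camera coordinates R X + t. Camera axes: x right, y down, z forward; pixel columns grow to the right and rows downward; lengths in mm; the calibration is good to about 2 mm. A picture is of the moment at which its call begins.
- ticket.close_job(): hands the job in; it is judged then, once.
Trained networks look in the newest picture that a camera, given by its name, has taken for a name from the list of things; names that differ only in an ending like _2 or _b are one class to them, and where a whole thing is asked for, a point or a joint stands for the part that bears it (a point fixed in the world has none). Each returns a list of dicts, best first, with "confidence" (0 to 1); they miss things now and then, are a little off and sometimes report something else, mostly with a low value. They report only what shows in the picture. A call takes as long as a camera call.
- cams.outline_of(camera, name): "pixels" (420x560 bool, what is visible of it).
- cams.pinpoint(camera, name): "point" ([x, y, z] in mm, in world coordinates, good to about 4 mm: a listed point, or the origin of a listed thing).
The state is a dict: "time": time; "q": joint angles; "qvel": joint speeds; "effort": joint torques, N m; "eef_pos": TCP position; "tool_rot": TCP orientation; "contact_force": force on the tool from outside, world axes, zero at the start; "moment": the same for the moment, N m; "width": finger opening in mm; "finger_force": force on a finger pad.
Only numpy, scipy, OpenCV 4.12 (cv2) and the standard library are available. Lean on these libraries where they do the work, as an engineer would, in place of code of your own. Each camera call takes 0.05 s, during which the arm holds its last target. There are 200 camera calls.

### The job

Secure the open cigar tray to the green anchor on the bench: slide the tray along the bench so that its steel ring presses in the sprung gate of the anchor's snap hook, goes through and the gate snaps shut behind it, without ramming the anchor. Then give the tray a firm tug back, so that the ring bears against the shut gate from inside, and finally turn the anchor's red winged knob clockwise (seen from above) all the way to its stop. Leave the tray flat on the bench, the hook still clipped, and do not disturb the other things.

Things in the scene. Friction and masses are not known exactly. Their poses are not given: they have to be found in the camera images.
- dock: Fixed anchor. Origin on the bench under the hook's mouth line; +x is the way the tray must travel to clip in. A level steel snap hook (bars 11 mm thick, mid-height 32 mm) sticks out to -x; its end bar's inner face is at x=56 mm. Behind it a green block 70 mm high (x 72 to 182, y within 52 mm) carries a red winged knob (axis x=128, y=0) and an upright green guard plate.
- hook_mouth (a point): Where the ring's bar goes in: 0, 12, 32 mm in the anchor's frame, same axes (+x into the hook). The bar is caught if within 8 mm sideways; the nose (anchor y 27 to 46 mm) flares out to x=-15 mm. The bar must go 30 to 45 mm past here before the gate slips behind it; 52 mm is the hook's end. Pulled back on the shut gate it lies at about 8 mm.
- gate (a joint): Sprung brass gate 36 mm long, 8 thick, 11 high, along the anchor's line x=0 from its hinge at y=-16 mm to the nose. rad: 0 shut, grows as pressed inward (limit 1.3); springs shut by itself, cannot open outward. The ring needs about 2 N to start it and 4 to 6 N at most (besides 1 to 5 N of tray friction); the push drops when it slips past.
- lock (a joint): Red winged knob that drives the red lock bolt. rad: starts at 0 to 0.3, grows clockwise seen from above, stop at 2.4 (more than one grasp's turn); friction about 0.1 N m; stays where it is left. At value q the wings lie along the direction 1.2 - q, measured counter-clockwise from the anchor's +x axis.
- lock_grip (a point): Centre of the knob's wings on its upright axis, 97 mm above the bench; x axis along the wings. Blade 70 mm long, 10 mm thick, in the middle from 86 to 108 mm above the bench. The guard plate's face is 42 mm from the axis on the anchor's +x side, its top 114 mm above the bench: wing tips pass it by 7 mm, so open the fingers only partly here.
- tray: Loose wooden tray of cigars, 0.4 to 0.85 kg, flat on the bench. Origin: centre of its underside; +x points to its ring. 140 mm long (x), 152 wide (y), 58 high, walls and floor 6 mm: too wide to grasp across. Cigars (30 mm high) fill the front; the empty rear well takes fingers from above.
- tray_well (a point): Centre of the tray's empty rear well: -40, 0, 32 mm in the tray's frame, same axes. Inside 48 mm long (x -64 to -16 mm) and 140 mm wide, floor 6 mm above the bench. Fingers can push on the divider in front of it (52 mm high, 6 mm thick) or pull on the rear wall.
- ring_bar (a point): Middle of the upright front bar (8 mm thick) of the tray's steel ring: 144, 0, 32 mm in the tray's frame, same axes. The ring is a long upright loop fixed to the tray's front wall, opening 66 mm long, 32 mm high, outside from 8 to 56 mm above the bench. It starts 95 to 155 mm short of the mouth, off line by up to 75 mm, turned up to 0.25 rad.
- cup: bystander: white cup, 64 mm across, 55 mm high; origin under its centre
- glue_pot: bystander: amber jar, 60 mm across, 75 mm high; origin under its centre
- tin: bystander: brass tin, 72 mm across, 45 mm high; origin under its centre
- brush: bystander: glue brush about 200 mm long, lying; origin under its middle
- gauge: bystander: brass plate with holes, 60 x 150 x 8 mm, lying; origin under its centre

How it is judged (in metres and radians):
On the way, in this order (a step that is already met when the one before it is completed fails the run):
1. the ring's bar is inside the snap hook and the gate has snapped shut behind it (x of ring_bar in the frame of hook_mouth between 0.004 and 0.056 m and y of ring_bar in the frame of hook_mouth between -0.026 and 0.026 m and z of ring_bar in the frame of hook_mouth between -0.006 and 0.006 m and x of ring_bar in the frame of hook_mouth above 0.018 m and value of joint gate below 0.1 rad), for 0.1 s.
2. the tray is tugged back: the ring bears on the shut gate from inside with more than 2 N (x of ring_bar in the frame of hook_mouth between 0.004 and 0.056 m and y of ring_bar in the frame of hook_mouth between -0.026 and 0.026 m and z of ring_bar in the frame of hook_mouth between -0.006 and 0.006 m and x of ring_bar in the frame of hook_mouth below 0.016 m and value of joint gate below 0.1 rad and contact force between tray and dock above 2 N), for 0.1 s.
3. the winged knob is turned to its stop (value of joint lock above 2.25 rad), for 0.1 s.
At the end, for the whole second after the job is handed in: the ring's bar is inside the hook (4 to 56 mm past the mouth line, within 26 mm of its middle sideways and 6 mm of its height), gate shut (under 0.1 rad), winged knob past 2.25 of its 2.4 rad, tray flat on the bench (under 0.06 rad, under 5 mm up) and at rest (x of ring_bar in the frame of hook_mouth between 0.004 and 0.056 m and y of ring_bar in the frame of hook_mouth between -0.026 and 0.026 m and z of ring_bar in the frame of hook_mouth between -0.006 and 0.006 m and value of joint gate below 0.1 rad and value of joint lock above 2.25 rad and angle between tray's own z axis and vertical below 0.06 rad and height (world z) of tray below 0.005 m and linear speed of tray below 0.01 m/s); the robot touches nothing.
It fails at once if the anchor is rammed: more than 40 N between tray and anchor (contact force between tray and dock above 40 N).
It fails at once if the tray is lifted more than 30 mm or tipped over 0.4 rad (height (world z) of tray above 0.03 m or angle between tray's own z axis and vertical above 0.4 rad).
It fails at once if a bystander is pushed more than 30 mm (distance of any of cup, glue_pot, tin, gauge, brush from where it was at the start of the episode above 0.03 m).
It also fails if it takes over 67 s, if anything falls off the work surface, if the arm or the gripper's body presses on something with over 40 N, if the wrist force passes 120 N, or if a joint passes its speed limit or range.

## Working session

There is one attempt and no reset: what is moved stays moved. The work goes in short steps, Python scripts to look and compute and a shell command to move; the robot and the scene stay as the last step left them, time stands still between calls to the robot, and variables do not carry over. Pictures are saved under pics/ and viewed, at most 10 in all, crops included, and the job is handed in when it is done.

```bash
ls; mkdir -p pics
python3 - <<'E'
from station import sensors, cams, robot
import cv2, numpy as np
s=sensors.sense(); print(s['time'],s['eef_pos'],np.round(s['tool_rot'],3).tolist(),s['width'],robot.tips_ahead)
ims=[]
for c in ["top","scene"]:
    g=cams.grab_frame(c); cv2.imwrite(f"pics/{c}0.png",g['frame'])
    print(c,g['vertical_fov'],np.round(g['R'],3).tolist(),np.round(g['t']))
    for n in ["dock","hook_mouth","lock_grip","tray","tray_well","ring_bar","cup","glue_pot","tin","brush","gauge"]:
        print(n,[(np.round(d['point']).tolist(),round(d['confidence'],2)) for d in cams.pinpoint(c,n)[:3]])
E
```

```text
pics
0.0 [157.46716148 526.38610588 241.50059444] [[-0.958, 0.287, -0.001], [0.287, 0.958, -0.002], [0.0, -0.002, -1.0]] 84.91563959059182 11.0
top 44.89413190864242 [[0.015, -1.0, 0.013], [-0.983, -0.017, -0.184], [0.184, -0.01, -0.983]] [ -96.  561. 1440.]
dock [([587.0, 223.0, 96.0], 0.72), ([562.0, 102.0, -4.0], 0.69)]
hook_mouth [([552.0, 102.0, 30.0], 0.61)]
lock_grip [([590.0, 221.0, 94.0], 0.66)]
tray [([494.0, -166.0, 1.0], 0.95), ([551.0, 103.0, 33.0], 0.69)]
tray_well []
ring_bar [([527.0, -22.0, 30.0], 0.63), ([492.0, -164.0, 1.0], 0.33)]
cup [([750.0, 288.0, 0.0], 0.66)]
glue_pot [([323.0, 349.0, -0.0], 0.57), ([589.0, 220.0, 96.0], 0.32)]
tin [([366.0, 130.0, -0.0], 0.8)]
brush [([552.0, -413.0, -2.0], 0.72)]
gauge [([347.0, -430.0, -3.0], 0.84), ([588.0, 225.0, 96.0], 0.69)]
scene 46.03734420287335 [[-0.744, 0.668, -0.016], [0.402, 0.428, -0.81], [-0.534, -0.609, -0.587]] [ 441. -104. 1758.]
dock [([560.0, 104.0, -2.0], 0.69)]
hook_mouth [([552.0, 100.0, 28.0], 0.88)]
lock_grip [([587.0, 229.0, 96.0], 0.56)]
tray [([490.0, -167.0, 2.0], 0.89), ([349.0, -428.0, 0.0], 0.43)]
tray_well [([482.0, -203.0, 29.0], 0.89), ([588.0, 228.0, 96.0], 0.57)]
ring_bar [([525.0, -28.0, 31.0], 0.61)]
cup []
glue_pot [([315.0, 350.0, 1.0], 0.66)]
tin [([357.0, 132.0, 4.0], 0.91), ([315.0, 352.0, -0.0], 0.4)]
brush [([557.0, -411.0, 1.0], 0.89), ([552.0, 102.0, 30.0], 0.21)]
gauge [([350.0, -426.0, -2.0], 0.85)]
```

View pics/top0.png

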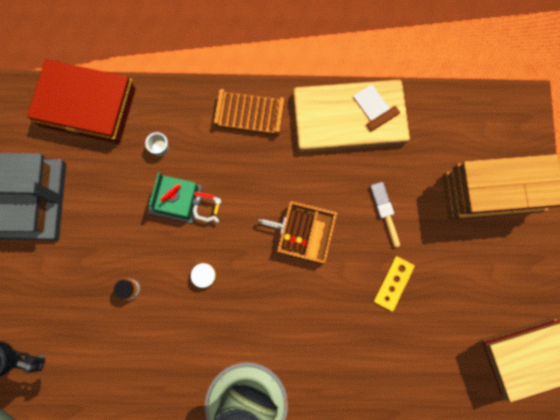

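View pics/scene0.png

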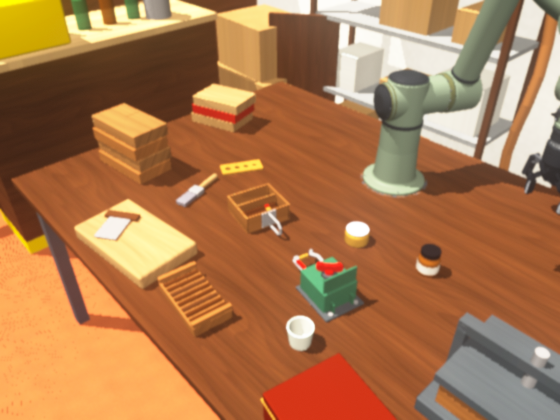

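The top view (right = −y, up = +x) shows the green anchor at about px (175,198) with its hook pointing right, and the tray at (308,232) with its ring pointing left. Both agree with the networks. I'll go to a viewpoint above the two for a closer measurement.

```bash
python3 -m creep '[[[0,0,3],[380,-480,160],0.45],[[0,0,3],[380,-480,160],0.45],[[0,0,3],[380,-480,160],0.45],[[0,0,3],[380,-480,160],0.45],[[0,0,3],[380,-480,160],0.45],[[0,0,3],[380,-480,160],0.45],[[0,0,3],[380,-480,160],0.45],[[0,0,3],[380,-480,160],0.45],[[0,0,3],[380,-480,160],0.45],[[0,0,3],[380,-480,160],0.45],[[0,0,3],[380,-480,160],0.45],[[0,0,3],[380,-480,160],0.45],[[0,0,3],[380,-480,160],0.45],[[0,0,3],[380,-480,160],0.45],[[0,0,3],[380,-480,160],0.45],[[0,0,3],[380,-480,160],0.45],[[0,0,3],[380,-480,160],0.45],[[0,0,3],[380,-480,160],0.45]]' 40
cat > h.py <<'E'
from station import sensors, cams
import cv2, numpy as np
def cloud(g):
    f=210/np.tan(np.radians(g['vertical_fov']/2)); z=g['range_z']
    v,u=np.mgrid[0:420,0:560]
    P=np.stack([(u-g['cx'])/f*z,(v-g['cy'])/f*z,z],-1)
    return (P-g['t'])@g['R']   # R^T (p-t)
E
python3 - <<'E'
from h import *
s=sensors.sense(); print(s['time'],s['eef_pos'].round(1),s['width'],s['contact_force'].round(1))
for c in ["wrist","top","scene"]:
    g=cams.grab_frame(c); cv2.imwrite(f"pics/{c}1.png",g['frame']); np.savez(f"{c}1.npz",W=cloud(g),f=g['frame'])
    if c!="wrist": continue
    print(g['vertical_fov'],np.round(g['R'],3).tolist(),np.round(g['t']))
    for n in ["dock","hook_mouth","lock_grip","tray","tray_well","ring_bar"]:
        print(n,[(np.round(d['point']).tolist(),round(d['confidence'],2)) for d in cams.pinpoint(c,n)[:3]])
E
```

```text
time: 3.0
eef_pos: [537.1, 47.9, 402.4]
tool_rot: [[-0.972, 0.235, -0.0], [0.235, 0.972, 0.0], [0.0, 0.0, -1.0]]
contact_force: [0.2, 0.2, 0.1]
width: 38.1
finger_force: 0.0
3.0 [537.1  47.9 402.4] 38.0632730275221 [0.2 0.2 0.1]
67.96628473661677 [[0.235, 0.972, -0.0], [0.924, -0.223, 0.312], [0.303, -0.073, -0.95]] [-173. -577.  373.]
dock [([560.0, 99.0, -2.0], 0.91)]
hook_mouth [([552.0, 100.0, 31.0], 0.69)]
lock_grip [([589.0, 227.0, 98.0], 0.76)]
tray [([489.0, -164.0, 2.0], 0.78)]
tray_well [([481.0, -203.0, 32.0], 0.89)]
ring_bar [([525.0, -30.0, 29.0], 0.62)]
```

View pics/wrist1.png

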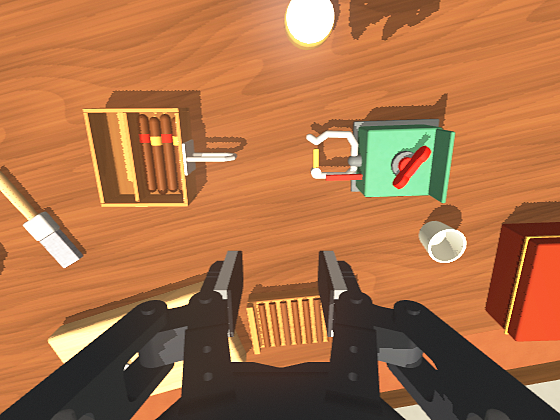

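The wrist picture shows the tray at px (140,155), its ring's bar end at (233,157), the hook mouth and gate at (316,158), and the knob at (410,165). It is all in one frame, so I'll fit the poses from its depth.

Run:
```python
from h import *
d=np.load("wrist1.npz"); W=d['W'];hsv=cv2.cvtColor(d['f'],cv2.COLOR_BGR2HSV)
H,S,V=[hsv[...,i].astype(int) for i in range(3)]; z=W[...,2]
v,u=np.mgrid[0:420,0:560]
def rect(m,name):
    p=W[m][:,:2].astype(np.float32); r=cv2.minAreaRect(p); print(name,len(p),np.round(r[0],1),np.round(r[1],1),'ang',round(r[2],2),'z',round(np.median(z[m]),1)); return r
rect((H>50)&(H<95)&(S>60)&(abs(z-70)<5)&(u>340)&(u<460)&(v<210),'blocktop')
rect((abs(z-58)<4)&(u>70)&(u<188)&(v>90)&(v<215),'trayrim')
m=(abs(z-54)<5)&(u>190)&(u<245)&(v>140)&(v<170); rect(m,'ringtop')
p=W[m]; print('ring ends',p[p[:,1].argmax()],p[p[:,1].argmin()])
m=(z>25)&(z<45)&(u>300)&(u<362)&(v>120)&(v<185); rect(m,'hook')
m2=m&(H>15)&(H<35)&(S>120); rect(m2,'gate(brass)'); 
m=(z>100)&(z<112)&((H<8)|(H>172))&(S>120)&(u>380)&(u<440)&(v<200); r=rect(m,'knob')
q=W[m][:,:2]; c=q.mean(0); w=np.linalg.svd(q-c)[2][0]; print(c,np.degrees(np.arctan2(w[1],w[0])))
print('floor z',np.median(z[(u>250)&(u<290)&(v>50)&(v<100)]))
```

```text
blocktop 3624 [588.9 223.2] [106.2 103.4] ang 78.16 z 70.3
trayrim 1827 [ 492.3 -163.6] [146.  152.1] ang 76.44 z 58.3
ringtop 222 [516.8 -57.5] [61.9  8. ] ang 76.25 z 55.2
ring ends [520.99729515 -26.63532198  49.63706862] [513.35790986 -88.44569562  53.90515048]
hook 1083 [566.2 130.6] [86.6 91.4] ang 78.46 z 37.3
gate(brass) 85 [558.1 102.5] [ 7.3 31.3] ang 76.8 z 37.7
knob 411 [589.7 225.4] [ 9.9 68. ] ang 41.79 z 108.2
[588.50487972 224.83741654] -47.49045080799114
floor z 0.48531097933845996
```

Everything agrees: anchor yaw is about 78.2°, the mouth is near (551,102), the tray yaw is 76.4° and the ring bar is near (524,−28). The bar is already in line to within about 1 mm. I'll grip the tray's rear wall near (475,−233).

```bash
python3 -m creep '[[[0,0,0],[-62,-281,-100],0.45],[[0,0,0],[-62,-281,-100],0.45],[[0,0,0],[-62,-281,-100],0.45],[[0,0,0],[-62,-281,-100],0.45],[[0,0,0],[-62,-281,-100],0.45],[[0,0,0],[-62,-281,-100],0.45],[[0,0,0],[-62,-281,-100],0.45],[[0,0,0],[-62,-281,-100],0.45],[[0,0,0],[-62,-281,-150],0.45],[[0,0,0],[-62,-281,-200],0.45],[[0,0,0],[-62,-281,-240],0.45],[[0,0,0],[-62,-281,-270],0.45],[[0,0,0],[-62,-281,-290],0.45],[[0,0,0],[-62,-281,-290],0.45]]'
python3 - <<'E'
from h import *
g=cams.grab_frame("wrist"); cv2.imwrite("pics/wrist2.png",g['frame']); W=cloud(g); z=W[...,2]
s=sensors.sense(); print(s['eef_pos'].round(1))
for n in ["tray","tray_well","ring_bar"]:
    print(n,[(np.round(d['point']).tolist(),round(d['confidence'],2)) for d in cams.pinpoint("wrist",n)[:2]])
E
```

```text
time: 4.85
eef_pos: [474.7, -231.4, 110.3]
tool_rot: [[-0.972, 0.234, -0.004], [0.234, 0.972, 0.003], [0.004, 0.002, -1.0]]
contact_force: [0.2, 0.7, 0.4]
width: 38.4
finger_force: 0.0
[ 475.7 -232.3  112. ]
tray [([492.0, -166.0, 2.0], 0.72)]
tray_well [([480.0, -204.0, 34.0], 0.72)]
ring_bar []
```

View pics/wrist2.png

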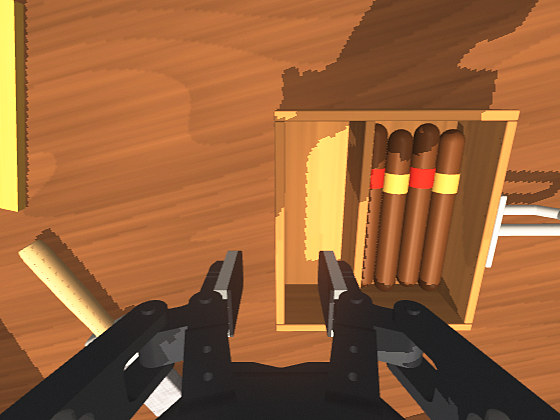

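The picture shows the rear wall (u≈281) midway between the pads (u≈240 and 322). I'll go down and close the gripper.

```bash
python3 -m creep '[[[0,0,0],[0,0,-30],0.45],[[0,0,0],[0,0,-55],0.45],[[0,0,0],[0,0,-75],0.45],[[0,0,0],[0,0,-82],0.45],[[0,0,0],[0,0,-82],0.45],[[0,0,0],[0,0,-82],0.0],[[0,0,0],[0,0,-82],0.0],[[0,0,0],[0,0,-82],0.0],[[0,0,0],[0,0,-82],0.0],[[0,0,0],[0,0,-82],0.0],[[0,0,0],[0,0,-82],0.0]]' 40
python3 - <<'E'
from h import *
for c in ("top","scene"):
    g=cams.grab_frame(c); W=cloud(g)
    for n in ["hook_mouth","tray","ring_bar"]:
        print(c,n,[(np.round(d['point']).tolist(),round(d['confidence'],2)) for d in cams.pinpoint(c,n)[:1]])
E
```

```text
time: 6.15
eef_pos: [476.9, -234.0, 31.7]
tool_rot: [[-0.972, 0.236, 0.003], [0.236, 0.972, -0.0], [-0.003, 0.001, -1.0]]
contact_force: [1.2, 3.2, 5.6]
width: 5.4
finger_force: 40.6
top hook_mouth [([551.0, 102.0, 30.0], 0.58)]
top tray [([495.0, -166.0, 1.0], 0.61)]
top ring_bar [([528.0, -25.0, 31.0], 0.81)]
scene hook_mouth [([550.0, 102.0, 31.0], 0.62)]
scene tray [([488.0, -172.0, -0.0], 0.71)]
scene ring_bar [([524.0, -29.0, 32.0], 0.82)]
```

```bash
python3 -m creep '[[[0,0,0],[2,9.8,0],0],[[0,0,0],[4.1,19.6,0],0],[[0,0,0],[6.1,29.4,0],0],[[0,0,0],[8.2,39.2,0],0],[[0,0,0],[10.2,48.9,0],0],[[0,0,0],[12.3,58.7,0],0],[[0,0,0],[14.3,68.5,0],0],[[0,0,0],[16.4,78.3,0],0],[[0,0,0],[18.4,88.1,0],0],[[0,0,0],[18.4,88.1,0],0],[[0,0,0],[18.4,88.1,0],0]]' 40
python3 - <<'E'
from h import *
for c in ("top","scene","wrist"):
    g=cams.grab_frame(c); W=cloud(g)
    if c!="top": cv2.imwrite(f"pics/{c}3.png",g['frame'][150:350,200:440] if c=="scene" else g['frame'])
    for n in ["hook_mouth","tray","ring_bar"]:
        print(c,n,[(np.round(d['point'],1).tolist(),round(d['confidence'],2)) for d in cams.pinpoint(c,n)[:1]])
    if c=="top":
        cv2.imwrite("pics/top3.png",cv2.resize(g['frame'][160:290,130:350],None,fx=3.5,fy=3.5,interpolation=cv2.INTER_CUBIC))
E
```

```text
time: 7.65
eef_pos: [495.6, -146.3, 31.7]
tool_rot: [[-0.972, 0.236, 0.003], [0.236, 0.972, -0.001], [-0.003, -0.0, -1.0]]
contact_force: [-0.4, 0.8, 7.4]
width: 5.2
finger_force: 41.0
top hook_mouth [([550.0, 101.9, 29.5], 0.7)]
top tray [([514.6, -79.5, 0.4], 0.69)]
top ring_bar [([548.9, 63.4, 32.3], 0.6)]
scene hook_mouth [([550.8, 100.8, 30.9], 0.95)]
scene tray [([508.4, -81.1, 2.5], 0.86)]
scene ring_bar [([542.4, 58.4, 30.7], 0.65)]
wrist hook_mouth []
wrist tray [([511.3, -80.3, -0.1], 0.63)]
wrist ring_bar []
```

View pics/top3.png

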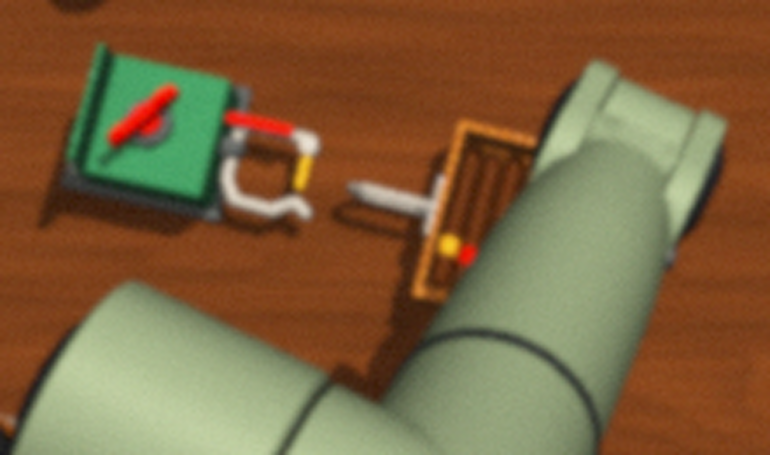

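View pics/wrist3.png

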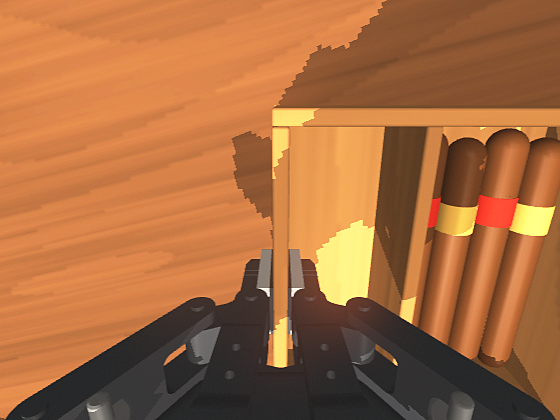

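The top crop shows the ring tip at (352,187) heading for the gate around (302,175). It seems slightly to the hinge side. I'll check this from depth in dock coordinates.

Run:
```python
from h import *
a=np.radians(78.2); Rd=np.array([[np.cos(a),np.sin(a)],[-np.sin(a),np.cos(a)]])
ex=lambda W:(W[...,:2]-[551.1,101.6])@Rd.T   # mouth frame
for c in ("wrist1","top","scene"):
    if c=="wrist1": d=np.load("wrist1.npz"); W=d['W']; f=d['f']
    else:
        g=cams.grab_frame(c); W=cloud(g); f=g['frame']
    D=ex(W); z=W[...,2]; hsv=cv2.cvtColor(f,cv2.COLOR_BGR2HSV)
    m=(z>22)&(z<48)&(D[...,0]>-25)&(D[...,0]<50)&(abs(D[...,1]+5)<55)
    if m.sum(): 
        print(c,'hook y range',np.percentile(D[m][:,1],[1,5,95,99]).round(1),'x min',np.percentile(D[m][:,0],[0.5,2]).round(1),m.sum())
        b=m&(hsv[...,0]>15)&(hsv[...,0]<33)&(hsv[...,1]>110)
        if b.sum(): print('   brass x,y',D[b].mean(0).round(1),np.percentile(D[b][:,1],[3,97]).round(1),b.sum())
    m=(z>44)&(z<62)&(D[...,0]<-30)&(D[...,0]>-210)&(abs(D[...,1])<12)&(hsv[...,1]<110)
    if m.sum():
        p=D[m]; x1=np.percentile(p[:,0],99); k=p[(p[:,0]>x1-45)]
        print('   ring tip x',x1.round(1),'fit y at tip-4',np.polyval(np.polyfit(k[:,0]-x1+4,k[:,1],1),0).round(1),len(k))
    m=(z>66)&(z<76)&(D[...,0]>60)&(D[...,0]<190)&(abs(D[...,1]+12)<70)&(hsv[...,0]>50)&(hsv[...,0]<95)
    if m.sum(): r=cv2.minAreaRect(D[m].astype(np.float32)); print('   block',np.round(r[0],1),np.round(r[1],1),round(r[2],1))
```

```text
wrist1 hook y range [-39.8 -37.5  33.9  35.4] x min [-11.8  -8.9] 637
   brass x,y [ 2.1 -6.1] [-20.6   8.2] 97
   ring tip x -127.9 fit y at tip-4 0.4 170
   block [126.7 -12.1] [103.4 106.2] 90.0
top hook y range [-39.8 -38.6  34.1  35.7] x min [-15.4 -12.3] 193
   brass x,y [-2.5 -6.1] [-20.6   9. ] 31
   ring tip x -46.9 fit y at tip-4 -0.6 38
   block [123.8 -11.6] [104.4 109.3] 89.7
scene hook y range [-42.5 -41.2  30.5  33.8] x min [-9.2 -6.8] 194
   brass x,y [ 3.  -6.3] [-18.6   5.7] 31
   ring tip x -40.0 fit y at tip-4 -4.4 38
   block [130.2 -15. ] [101.9 112.1] 89.7
```

The lateral error is only about −1 mm, and the bar is about 46 mm before the mouth. I'll advance with that small correction.

```bash
python3 -m creep '[[[0,0,0],[0.6,8,0],0],[[0,0,0],[2.2,16,0],0],[[0,0,0],[3.5,22,0],0],[[0,0,0],[4.7,28,0],0],[[0,0,0],[5.3,31,0],0],[[0,0,0],[5.9,34,0],0],[[0,0,0],[6.3,36,0],0],[[0,0,0],[6.7,38,0],0],[[0,0,0],[7.2,40,0],0],[[0,0,0],[7.6,42,0],0],[[0,0,0],[8,44,0],0],[[0,0,0],[8.4,46,0],0],[[0,0,0],[8.8,48,0],0],[[0,0,0],[9.2,50,0],0],[[0,0,0],[9.6,52,0],0],[[0,0,0],[10,54,0],0],[[0,0,0],[10.5,56,0],0]]' 40
python3 -m creep '[[[0,0,0],[0.4,2,0],0],[[0,0,0],[0.8,4,0],0],[[0,0,0],[1.3,6,0],0],[[0,0,0],[1.7,8,0],0],[[0,0,0],[2.1,10,0],0]]' 40
```

```text
time: 10.05
eef_pos: [505.6, -94.0, 31.7]
tool_rot: [[-0.971, 0.239, 0.001], [0.239, 0.971, -0.009], [-0.004, -0.008, -1.0]]
contact_force: [-2.5, -13.6, 6.5]
width: 5.9
finger_force: 40.5
time: 10.55
eef_pos: [507.4, -84.0, 31.7]
tool_rot: [[-0.971, 0.238, 0.001], [0.238, 0.971, -0.009], [-0.003, -0.009, -1.0]]
contact_force: [-3.9, -13.9, 6.8]
width: 5.3
finger_force: 41.3
```

Run:
```python
from h import *
g=cams.grab_frame("scene"); a=g['frame'][215:305,235:385]
for c in ("top","scene"):
    if c=="top": g2=cams.grab_frame("top"); b=g2['frame'][170:240,140:300]
    print(c,[(n,np.round(d['point'],1).tolist(),round(d['confidence'],2)) for n in ("ring_bar","hook_mouth","tray") for d in cams.pinpoint(c,n)[:1]])
a=cv2.resize(a,(640,384),interpolation=2); b=cv2.resize(b,(640,280))[:200]
cv2.imwrite("pics/c4.png",np.vstack([a,b]))
```

```text
top [('ring_bar', [557.9, 124.6, 33.8], 0.63), ('hook_mouth', [552.4, 105.8, 32.0], 0.75), ('tray', [523.4, -18.0, -1.6], 0.65)]
scene [('ring_bar', [551.9, 121.6, 31.2], 0.77), ('hook_mouth', [551.3, 99.8, 29.4], 0.96), ('tray', [518.5, -16.6, -0.1], 0.69)]
```

View pics/c4.png

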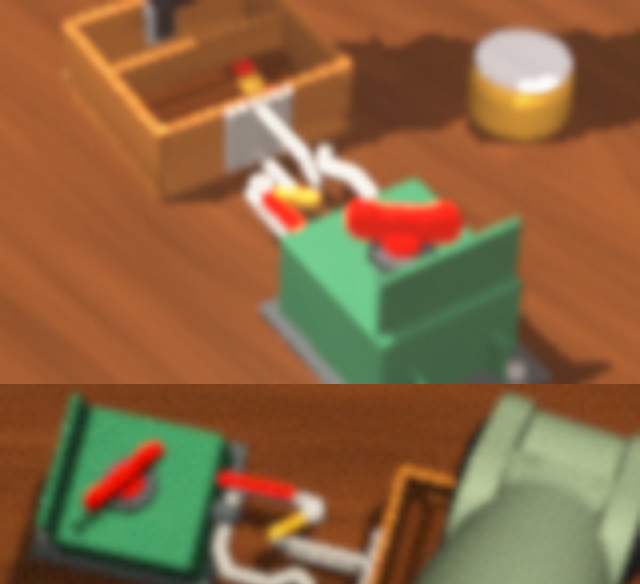

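The picture shows the ring between nose and hinge, pressing the brass gate inward (px 290,195 above and 285,525 below). I'll push on gently.

```bash
python3 -m creep '[[[0,0,0],[0.4,2,0],0],[[0,0,0],[0.8,4,0],0],[[0,0,0],[1.3,6,0],0],[[0,0,0],[1.7,8,0],0],[[0,0,0],[2.1,10,0],0],[[0,0,0],[2.5,12,0],0]]' 40
python3 -m creep '[[[0,0,0],[0.4,2,0],0],[[0,0,0],[0.8,4,0],0],[[0,0,0],[1.2,6,0],0]]' 40
```

```text
time: 11.55
eef_pos: [509.9, -70.4, 31.7]
tool_rot: [[-0.971, 0.238, 0.001], [0.238, 0.971, -0.005], [-0.003, -0.005, -1.0]]
contact_force: [-2.6, -8.7, 7.4]
width: 5.5
finger_force: 40.8
time: 11.85
eef_pos: [511.5, -64.4, 31.7]
tool_rot: [[-0.971, 0.238, 0.002], [0.238, 0.971, -0.005], [-0.003, -0.005, -1.0]]
contact_force: [-2.3, -8.6, 6.5]
width: 5.6
finger_force: 40.7
```

The push dropped from 14 to 8.6 N, which is what slipping past the gate should look like. I'll check that the gate is shut from its brass pixels.

```bash
cat >> h.py <<'E'
a_=np.radians(78.2); Rd=np.array([[np.cos(a_),np.sin(a_)],[-np.sin(a_),np.cos(a_)]])
def gate():
    for c in ("top","scene"):
        g=cams.grab_frame(c); W=cloud(g); D=(W[...,:2]-[551.1,101.6])@Rd.T; z=W[...,2]; h=cv2.cvtColor(g['frame'],cv2.COLOR_BGR2HSV)
        b=(z>22)&(z<46)&(D[...,0]>-15)&(D[...,0]<50)&(abs(D[...,1]+5)<40)&(h[...,0]>15)&(h[...,0]<33)&(h[...,1]>110)
        p=D[b]; print(c,'brass',len(p))
        if len(p)>4: print('  mean',p.mean(0).round(1),'dir',np.linalg.svd(p-p.mean(0))[2][0].round(2))
        print('  ',[(n,((np.array(d['point'][:2])-[551.1,101.6])@Rd.T).round(1).tolist(),round(d['point'][2]),round(d['confidence'],2)) for n in ("ring_bar","hook_mouth","tray") for d in cams.pinpoint(c,n)[:1]])
        cv2.imwrite(f"pics/{c}_last.png",g['frame'])
E
python3 - <<'E'
from h import *
gate()
a=cv2.imread("pics/scene_last.png")[215:305,235:385]; b=cv2.imread("pics/top_last.png")[170:240,140:300]
cv2.imwrite("pics/c5.png",np.vstack([cv2.resize(a,(640,384),interpolation=2),cv2.resize(b,(640,280))[:200]]))
E
```

```text
top brass 18
  mean [ -2.1 -10.3] dir [0.01 1.  ]
   [('ring_bar', [45.5, -2.3], 32, 0.84), ('hook_mouth', [0.6, 0.0], 30, 0.69), ('tray', [-100.8, 1.8], 0, 0.69)]
scene brass 26
  mean [ 2.8 -6.8] dir [0.02 1.  ]
   [('ring_bar', [40.5, 0.9], 29, 0.77), ('hook_mouth', [-1.0, -2.4], 30, 0.68), ('tray', [-102.0, 3.4], 0, 0.83)]
```

View pics/c5.png

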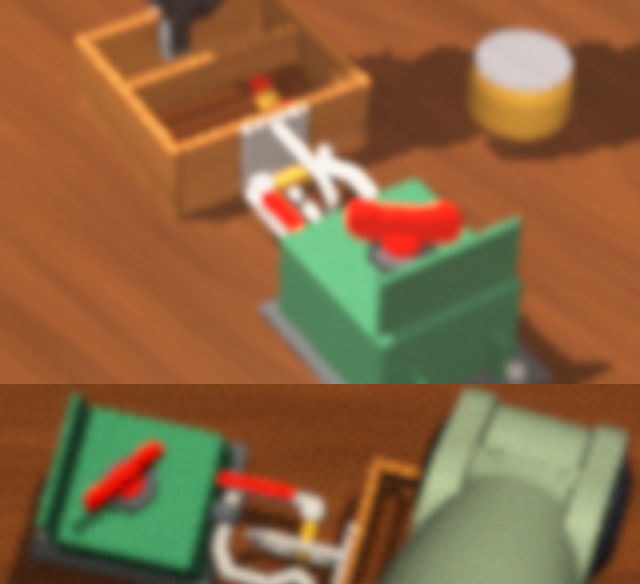

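The gate is shut behind the ring: the brass lies along the mouth line and the bar is about 40 mm in. Now the tug back.

```bash
python3 -m creep '[[[0,0,0],[-0.8,-4,0],0],[[0,0,0],[-1.7,-8,0],0],[[0,0,0],[-2.5,-12,0],0],[[0,0,0],[-3.3,-16,0],0],[[0,0,0],[-4.2,-20,0],0],[[0,0,0],[-5,-24,0],0]]' 40
python3 -m creep '[[[0,0,0],[-0.4,-2,0],0],[[0,0,0],[-0.8,-4,0],0]]' 40
```

```text
time: 12.85
eef_pos: [507.1, -83.8, 31.7]
tool_rot: [[-0.972, 0.234, 0.004], [0.234, 0.972, 0.005], [-0.003, 0.006, -1.0]]
contact_force: [1.7, 8.9, 8.8]
width: 5.4
finger_force: 41.3
time: 13.05
eef_pos: [506.4, -87.8, 31.7]
tool_rot: [[-0.972, 0.235, 0.004], [0.235, 0.972, 0.005], [-0.003, 0.006, -1.0]]
contact_force: [2.8, 8.8, 9.2]
width: 5.6
finger_force: 41.4
```

```bash
python3 -m creep '[[[0,0,0],[-0.3,-1.5,0],0],[[0,0,0],[-0.6,-3,0],0]]' 40
python3 -m creep '[[[0,0,0],[-0.3,-1.5,0],0],[[0,0,0],[-0.6,-3,0],0]]' 40
```

```text
time: 13.25
eef_pos: [505.8, -90.7, 31.7]
tool_rot: [[-0.972, 0.235, 0.004], [0.235, 0.972, 0.005], [-0.003, 0.006, -1.0]]
contact_force: [2.1, 9.5, 8.5]
width: 5.3
finger_force: 41.4
time: 13.45
eef_pos: [505.2, -93.6, 31.7]
tool_rot: [[-0.972, 0.234, 0.004], [0.234, 0.972, 0.005], [-0.003, 0.006, -1.0]]
contact_force: [1.9, 9.0, 9.2]
width: 5.5
finger_force: 41.4
```

```bash
python3 -m creep '[[[0,0,0],[-0.2,-1,0],0],[[0,0,0],[-0.4,-2,0],0]]' 40
python3 -m creep '[[[0,0,0],[-0.2,-1,0],0],[[0,0,0],[-0.4,-2,0],0]]' 40
```

```text
time: 13.65
eef_pos: [504.9, -94.9, 31.7]
tool_rot: [[-0.972, 0.234, 0.005], [0.234, 0.972, 0.007], [-0.003, 0.008, -1.0]]
contact_force: [2.5, 13.4, 9.1]
width: 5.7
finger_force: 41.4
time: 13.85
eef_pos: [504.9, -95.0, 31.7]
tool_rot: [[-0.972, 0.233, 0.006], [0.233, 0.972, 0.011], [-0.003, 0.012, -1.0]]
contact_force: [5.0, 20.4, 9.1]
width: 5.6
finger_force: 41.5
```

The arm has stopped against the gate with 9 → 20 N, so the ring is bearing on it from inside. I'll hold, ease off 3 mm, check the gate, then release.

```bash
python3 -m creep '[[[0,0,0],[0,0,0],0],[[0,0,0],[0,0,0],0],[[0,0,0],[0,0,0],0],[[0,0,0],[0,0,0],0],[[0,0,0],[0.5,2.5,0],0],[[0,0,0],[1,5,0],0],[[0,0,0],[1.2,6,0],0],[[0,0,0],[1.2,6,0],0],[[0,0,0],[1.2,6,0],0.4],[[0,0,0],[1.2,6,0],0.4],[[0,0,0],[1.2,6,0],0.4],[[0,0,0],[1.2,6,0],0.4],[[0,0,0],[1.2,6,0],0.4],[[0,0,0],[1.2,6,40],0.4],[[0,0,0],[1.2,6,80],0.4],[[0,0,0],[1.2,6,130],0.4],[[0,0,0],[1.2,6,170],0.4],[[0,0,0],[1.2,6,170],0.4]]' 40
python3 -c "
from h import *
gate()
s=sensors.sense(); print(s['eef_pos'].round(1),s['q'].round(2),s['width'],s['tool_rot'].round(3).tolist())"
```

```text
time: 15.65
eef_pos: [507.3, -95.1, 206.0]
tool_rot: [[-0.972, 0.236, 0.01], [0.236, 0.972, -0.003], [-0.01, -0.001, -1.0]]
contact_force: [-0.3, -1.0, 0.2]
width: 34.2
finger_force: 0.0
top brass 19
  mean [-1.9 -9.5] dir [0.05 1.  ]
   [('ring_bar', [14.8, -2.9], 31, 0.76), ('hook_mouth', [1.7, -1.7], 29, 0.78)]
scene brass 16
  mean [  3.  -10.3] dir [ 0.19 -0.98]
   [('ring_bar', [10.1, 0.3], 32, 0.75), ('hook_mouth', [0.9, 2.6], 29, 0.82), ('tray', [-136.5, 7.1], 0, 0.62)]
[502.9 -93.7 198.9] [-0.33  0.29 -0.36  0.92 -0.   -0.09] 34.06502321691297 [[-0.972, 0.236, -0.003], [0.236, 0.972, 0.001], [0.003, 0.0, -1.0]]
```

The ring is still clipped, with the bar about 11 mm in and the gate on its line. Next is the knob at (589,225), with its wings at −47.5°. Gripping at tool yaw 222.5° keeps joint 6 within about −1.95 to 0.2 for the whole 123° turn, so I turn +146° on the way there.

```bash
python3 -m creep '[[[0,0,146],[85,318,0],0.28],[[0,0,146],[85,318,0],0.28],[[0,0,146],[85,318,0],0.28],[[0,0,146],[85,318,0],0.28],[[0,0,146],[85,318,0],0.28],[[0,0,146],[85,318,0],0.28],[[0,0,146],[85,318,0],0.28],[[0,0,146],[85,318,0],0.28],[[0,0,146],[85,318,0],0.28],[[0,0,146],[85,318,0],0.28],[[0,0,146],[85,318,0],0.28],[[0,0,146],[85,318,0],0.28],[[0,0,146],[85,318,0],0.28],[[0,0,146],[85,318,0],0.28],[[0,0,146],[85,318,0],0.28],[[0,0,146],[85,318,0],0.28],[[0,0,146],[85,318,0],0.28],[[0,0,146],[85,318,0],0.28],[[0,0,146],[85,318,0],0.28],[[0,0,146],[85,318,0],0.28]]' 40
python3 - <<'E'
from h import *
g=cams.grab_frame("wrist"); cv2.imwrite("pics/wrist6.png",g['frame']); W=cloud(g); z=W[...,2]; h=cv2.cvtColor(g['frame'],cv2.COLOR_BGR2HSV)
s=sensors.sense(); R=s['tool_rot']; print(s['eef_pos'].round(1),s['q'].round(2),s['width'],'yaw y',np.degrees(np.arctan2(R[1,1],R[0,1])))
m=(z>95)&(z<114)&((h[...,0]<8)|(h[...,0]>172))&(h[...,1]>120)&(np.hypot(W[...,0]-589,W[...,1]-225)<60)
q=W[m][:,:2]; print(len(q),cv2.minAreaRect(q.astype(np.float32)) if len(q) else '')
print([(d['point'],d['confidence']) for d in cams.pinpoint("wrist","lock_grip")[:2]])
E
```

```text
time: 18.05
eef_pos: [588.6, 224.0, 199.8]
tool_rot: [[0.672, -0.741, -0.001], [-0.741, -0.672, -0.0], [-0.0, 0.001, -1.0]]
contact_force: [-0.3, 0.0, 0.1]
width: 23.6
finger_force: 0.0
[588.7 224.  200. ] [ 0.25  0.5  -0.03  1.04  0.   -2.06] 24.031655992550952 yaw y -137.75767697538265
1066 ((590.5169067382812, 225.25424194335938), (9.412137031555176, 67.51929473876953), 42.27468490600586)
[([586.2, 226.9, 98.8], 0.62)]
```

View pics/wrist6.png

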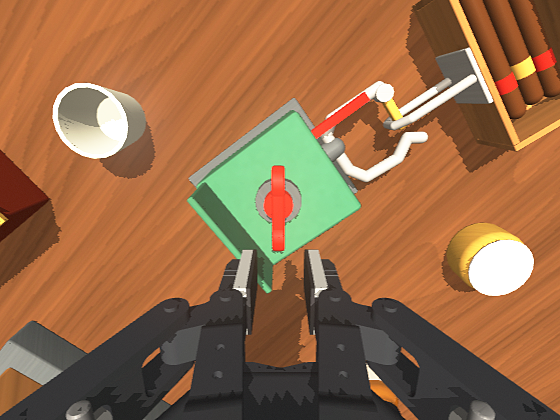

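The wings stand square to the jaws, at px (278,208) and midway between the pads. The gate is shut around the ring at (393,110). I'll go down and grip.

```bash
python3 -m creep '[[[0,0,0],[1,1,-30],0.28],[[0,0,0],[1,1,-60],0.28],[[0,0,0],[1,1,-80],0.28],[[0,0,0],[1,1,-95],0.28],[[0,0,0],[1,1,-104],0.28],[[0,0,0],[1,1,-104],0.28],[[0,0,0],[1,1,-104],0],[[0,0,0],[1,1,-104],0],[[0,0,0],[1,1,-104],0],[[0,0,0],[1,1,-104],0],[[0,0,0],[1,1,-104],0]]' 50
```

```text
time: 19.25
eef_pos: [589.8, 225.1, 96.1]
tool_rot: [[0.673, -0.739, 0.0], [-0.739, -0.673, 0.0], [-0.0, -0.0, -1.0]]
contact_force: [3.0, 1.2, -8.4]
width: 20.0
finger_force: 49.1
```

Width 20 mm means the tips are on the round hub below the 10 mm blade. I'll open, rise 8 mm and grip again.

```bash
python3 -m creep '[[[0,0,0],[0,0,0],0.3],[[0,0,0],[0,0,0],0.3],[[0,0,0],[0,0,8],0.3],[[0,0,0],[0,0,8],0.3],[[0,0,0],[0,0,8],0],[[0,0,0],[0,0,8],0],[[0,0,0],[0,0,8],0],[[0,0,0],[0,0,8],0],[[0,0,0],[0,0,8],0]]' 50
```

```text
time: 20.15
eef_pos: [590.1, 225.0, 105.3]
tool_rot: [[0.674, -0.739, 0.001], [-0.739, -0.674, -0.0], [0.001, -0.001, -1.0]]
contact_force: [-1.2, -0.6, 7.0]
width: 8.5
finger_force: 50.4
```

```bash
python3 -m creep '[[[0,0,-6],[0,0,0],0],[[0,0,-12],[0,0,0],0],[[0,0,-18],[0,0,0],0],[[0,0,-24],[0,0,0],0],[[0,0,-30],[0,0,0],0],[[0,0,-36],[0,0,0],0],[[0,0,-42],[0,0,0],0],[[0,0,-48],[0,0,0],0],[[0,0,-54],[0,0,0],0],[[0,0,-60],[0,0,0],0],[[0,0,-60],[0,0,0],0]]' 60
python3 - <<'E'
from h import *
s=sensors.sense(); R=s['tool_rot']; print('yaw y',np.degrees(np.arctan2(R[1,1],R[0,1])),s['moment'].round(2),s['q'].round(2))
g=cams.grab_frame("top"); W=cloud(g); h=cv2.cvtColor(g['frame'],cv2.COLOR_BGR2HSV); z=W[...,2]
g=cams.grab_frame("wrist"); W=cloud(g); z=W[...,2]; h=cv2.cvtColor(g['frame'],cv2.COLOR_BGR2HSV)
m=(z>95)&(z<114)&((h[...,0]<8)|(h[...,0]>172))&(h[...,1]>120)&(np.hypot(W[...,0]-589,W[...,1]-225)<60)
q=W[m][:,:2]; print(len(q),cv2.minAreaRect(q.astype(np.float32)) if len(q) else '')
E
```

```text
time: 21.25
eef_pos: [588.9, 224.7, 105.3]
tool_rot: [[-0.305, -0.952, -0.001], [-0.952, 0.305, -0.001], [0.001, 0.001, -1.0]]
contact_force: [-5.3, -2.5, 9.1]
width: 8.4
finger_force: 62.4
yaw y 162.2339496140483 [-0.37  0.97 -0.05] [ 0.25  0.59 -0.15  0.84 -0.   -1.01]
2550 ((585.7625732421875, 224.36517333984375), (65.14410400390625, 24.19508171081543), 79.8658447265625)
```

```bash
python3 -m creep '[[[0,0,-6],[0,0,0],0],[[0,0,-12],[0,0,0],0],[[0,0,-18],[0,0,0],0],[[0,0,-24],[0,0,0],0],[[0,0,-30],[0,0,0],0],[[0,0,-36],[0,0,0],0],[[0,0,-42],[0,0,0],0],[[0,0,-48],[0,0,0],0],[[0,0,-54],[0,0,0],0],[[0,0,-58],[0,0,0],0],[[0,0,-60],[0,0,0],0],[[0,0,-62],[0,0,0],0],[[0,0,-62],[0,0,0],0]]' 60
python3 - <<'E'
from h import *
s=sensors.sense(); R=s['tool_rot']; print('yaw y',np.degrees(np.arctan2(R[1,1],R[0,1])),s['moment'].round(2),s['q'].round(2))
E
python3 -m creep '[[[0,0,-2],[0,0,0],0],[[0,0,-3],[0,0,0],0],[[0,0,-3],[0,0,0],0]]' 60
python3 - <<'E'
from h import *
s=sensors.sense(); R=s['tool_rot']; print('yaw y',np.degrees(np.arctan2(R[1,1],R[0,1])),s['moment'].round(2))
E
```

```text
time: 22.65
eef_pos: [588.1, 225.6, 105.2]
tool_rot: [[-0.984, -0.18, -0.003], [-0.18, 0.984, 0.001], [0.002, 0.001, -1.0]]
contact_force: [-7.7, 0.6, 10.3]
width: 8.5
finger_force: 62.6
yaw y 100.34758824858858 [ 0.09  1.43 -0.06] [ 0.25  0.59 -0.15  0.84  0.    0.07]
time: 22.95
eef_pos: [588.1, 225.6, 105.3]
tool_rot: [[-0.991, -0.131, -0.002], [-0.131, 0.991, 0.001], [0.002, 0.001, -1.0]]
contact_force: [-7.8, -0.1, 9.6]
width: 8.3
finger_force: 64.5
yaw y 97.50781465485544 [0.05 1.38 0.89]
```

The moment rose from about 0.06 to 0.89 N m at the expected angle, so the knob is at its stop. I'll ease off, release and rise.

```bash
python3 -m creep '[[[0,0,2],[0,0,0],0],[[0,0,2],[0,0,0],0.28],[[0,0,2],[0,0,0],0.28],[[0,0,2],[0,0,0],0.28],[[0,0,2],[0,0,0],0.28],[[0,0,2],[0,0,20],0.28],[[0,0,2],[0,0,50],0.28],[[0,0,2],[0,0,90],0.28],[[0,0,2],[0,0,130],0.28],[[0,0,2],[0,0,130],0.28],[[0,0,2],[0,0,130],0.28]]'
python3 - <<'E'
from h import *
gate()
g=cams.grab_frame("wrist"); cv2.imwrite("pics/wrist7.png",g['frame']); W=cloud(g); z=W[...,2]; h=cv2.cvtColor(g['frame'],cv2.COLOR_BGR2HSV)
m=(z>100)&(z<114)&((h[...,0]<8)|(h[...,0]>172))&(h[...,1]>120)&(np.hypot(W[...,0]-589,W[...,1]-225)<60)
q=W[m][:,:2]; r=np.linalg.svd(q-q.mean(0))[2][0]; w=np.degrees(np.arctan2(r[1],r[0])); print(len(q),cv2.minAreaRect(q.astype(np.float32)),'wing dir',w,'q',(1.2-np.radians(w-78.2)))
m=(z>50)&(z<64)&(abs(W[...,0]-520)<110)&(abs(W[...,1]+10)<110); print('rim z',np.median(z[m]) if m.any() else None)
E
```

```text
time: 24.05
eef_pos: [590.6, 225.2, 235.3]
tool_rot: [[-0.987, -0.162, 0.003], [-0.162, 0.987, 0.001], [-0.003, 0.0, -1.0]]
contact_force: [-0.5, 0.8, -1.0]
width: 23.8
finger_force: 0.0
top brass 18
  mean [ -1.5 -10.8] dir [0.1 1. ]
   [('ring_bar', [15.5, -0.2], 31, 0.97), ('hook_mouth', [-2.0, -1.2], 31, 0.98), ('tray', [-131.4, 3.0], 1, 0.58)]
scene brass 16
  mean [ 2.4 -9.9] dir [ 0.2  -0.98]
   [('ring_bar', [10.5, 1.0], 30, 0.78), ('hook_mouth', [-0.8, -3.6], 33, 0.95), ('tray', [-137.4, 7.3], 1, 0.93)]
839 ((588.51416015625, 226.0791015625), (66.52153778076172, 9.652053833007812), 9.162457466125488) wing dir 9.544063166010567 q 2.3982721487943675
rim z 56.560951690321865
```

View pics/wrist7.png

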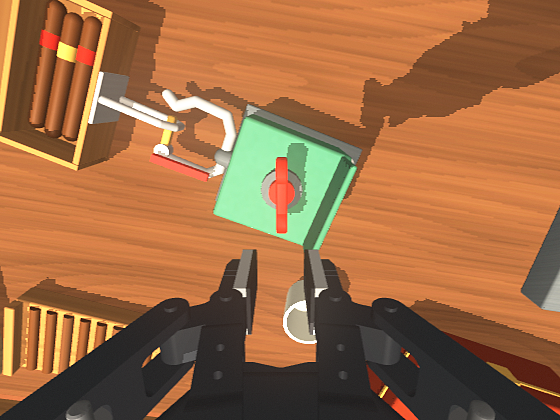

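The wings measure q≈2.40. The picture shows the gate shut at (168,132) with the ring inside the hook, the tray flat, the knob turned at (281,193), and the gripper clear. I'm handing the job in.

```bash
python3 -c "
from station import ticket
print(ticket.close_job())"
```

```text
the job is handed in; nothing more can be done
None
```

The job is handed in, with no verdict shown: the tray was clipped into the hook with the gate shut, tugged back against the gate, and the knob turned to its stop (measured at about 2.40 rad).

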